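Fit the flatted shaft through the linkage prototype

TASK

Take the shaft with the two flats out of the wooden rack, turn it until its flats line up with the oblong slot in the linkage stand, and lower it through the slot until its collar rests on the plate, keeping hold of it until it is well into the slot. Then let go and leave it there; leave the round shaft standing in the rack.

Things in the scene. Friction and masses are not known exactly. Their poses are not given: they have to be found in the camera images.
- flat_shaft: Aluminium shaft with two flats, 101 mm tall, 0.15 kg, upright and loose in the rack. Origin: centre of its foot, z up. Shank 55 mm long, 32 mm along x, 14 mm along y; on it a round collar 52 mm across (55 to 61 mm up); on that an upright grip tab, 32 mm along x, 14 mm thick along y (61 to 101 mm up), in line with the shank. Its yaw varies; half a turn makes no difference.
- round_shaft: Bystander in the rack's other pocket: same aluminium, collar and height, but a round shank 20 mm across and a round knob 28 mm across instead of a tab. Origin: centre of its foot, z up. Must stay standing in the rack.
- rack: Fixed plywood block, 75 mm along x, 200 mm along y, 34 mm tall, origin at the centre of its underside. Two pockets 40 x 40 mm at 55 mm either side along y, floors 8 mm above the table; the shafts stand on the floors, either one in either pocket.
- slot (a point): Centre of the slot's mouth on the top face of the grey plate (170 x 90 mm, 22 mm thick, top 77 mm over the table) of the fixed linkage stand. x along the slot and plate, z up. Slot 42 mm along x, 24 mm along y, bevelled to 54 x 36 mm at the mouth, free 69 mm down. Shaft home: foot 55 mm below this point. A round 24 mm hole, 85 mm away towards -x, is not to be used.
There are look-alikes about, which are no part of the job. What is shaped like the flat_shaft but orange is not meant.

How it is judged (in metres and radians):
On the way:
1. the flatted shaft is at least 15 mm into the slot while the fingers still hold it (z of flat_shaft in the frame of slot below -0.015 m and horizontal distance between flat_shaft and slot below 0.015 m and contact force between the fingers and flat_shaft above 0.5 N), for 0.1 s.
At the end, for the whole second after the job is handed in: The flatted shaft stands in the slot: foot within 12 mm of the slot's axis and at least 49 mm below the plate's top, flats along the slot within 30 degrees, upright within 10 degrees, at rest; the round shaft still stands in the rack, within 30 mm of its start and 28 degrees of upright (z of flat_shaft in the frame of slot below -0.049 m and horizontal distance between flat_shaft and slot below 0.012 m and angle between flat_shaft's own z axis and vertical below 0.175 rad and angle between the x axis of flat_shaft and the x axis of slot, either way round below 0.52 rad and linear speed of flat_shaft below 0.03 m/s and angle between round_shaft's own z axis and vertical below 0.5 rad and distance of round_shaft from where it was at the start of the episode below 0.03 m); the robot touches nothing.
It fails at once if the round shaft is pulled out of its pocket or knocked over (distance of round_shaft from where it was at the start of the episode above 0.03 m or angle between round_shaft's own z axis and vertical above 0.5 rad).
It also fails if it takes over 40 s, if anything falls off the work surface, if the arm or the gripper's body presses on something with over 40 N, if the wrist force passes 120 N, or if a joint passes its speed limit or range.

ROBOT

A 6-joint arm with a two-finger parallel gripper is mounted at the origin on the work surface. World frame = base frame: x ahead of the robot, y to its left, z up, the work surface at z = 0. Lengths are in mm, angles in rad, forces in N, time in s.
With the tool pointing down it reaches from about 275 to 750 mm from the base axis. Payload 10.2 kg.
Tool frame: the origin (TCP) lies between the finger pads; the fingertips stand 17 mm ahead of it and the grasp point (between the pads) lies 2 mm behind it; z points along the fingers, y is the line along which they close (so a half turn about z gives the same grasp; the last joint's range is limited). The gripper opens to 85 mm and grips with 20 to 120 N. Pads are 22 mm wide; open, the fingers measure 114 mm over their backs; the gripper's body (76 mm by 85 mm) begins 54 mm behind the grasp point. The pads swing forward as they close: fully open they stand 13 mm farther back than shut.
Start: joints at [-1.444, 0.313, 1.498, -0, 1.331, -0.223], TCP at [179.91, -493.218, 248.294] pointing down, gripper open.
Joint ranges: [-2.94, 2.94], [-0.97, 2.17], [0.19, 2.56], [-1.23, 4.37], [0.02, 3.11], [-2.88, 2.88]. Speed limits (rad/s): [2.39, 2.39, 3.01, 3.14, 3.14, 3.14].

INTERFACE

Orientations are given as a unit quaternion [w, x, y, z].
In Python, from rig import * gives the robot as it stands.
- The arm moves only by the tool step_arm, never from a script. Its argument "commands" is text: rows parted by semicolons, each of 7 numbers parted by spaces: the opening, from 0 (shut) to 1 (fully open), then the shift along the tool's x, y, z in cm, then the turn, a rotation vector about the tool's x, y, z in rad. In form: hand x y z rx ry rz; .... A call has 1 to 20 rows; each row is the pose to reach, as a shift and turn from the pose commanded when the call began, along the tool's axes at that moment; what a row does not reach only later rows make up. A row lasts 1/12 s, in which the tool goes at most 41.7 mm and 7.16 degrees, less where a joint would pass 70% of its speed; a pose out of reach is approached as far as the arm can. A call with a gripper value outside its range is refused whole. The fingers move at their own pace and stop on an object; "newtons" is the grip in N (left out, the last holds). Time passes only in rows, so rows that repeat a pose let the fingers close. It gives the time, the measured TCP pose, the force, the opening and the grip force at its end, in the units of the state.
- sense(): the state, without advancing time (a new reading comes with each control period).
- capture(name): name is "scene" or "side" or "wrist"; returns the picture (384x512x3 uint8, red, green, blue); there is no depth.
- camera_model(name): a dict with "mtx" (3x3 intrinsics, pixels), "eye" and "rotation" of the camera in the world. Camera axes: x right, y down, z forward; pixel columns grow to the right and rows downward; lengths in mm; the calibration is good to about 2 mm. A picture is of the moment at which its call begins: read the wrist's pose just before it. camera_model takes no time and is no camera call; for the wrist camera it gives the pose at the moment of the call.
- finish_job(): hands the job in; it is judged then, once.
Trained networks look in the newest picture that a camera, given by its name, has taken for a name from the list of things; names that differ only in an ending like _2 or _b are one class to them, and where a whole thing is asked for, a point or a joint stands for the part that bears it (a point fixed in the world has none). Each returns a list of dicts, best first, with "score" (0 to 1); they miss things now and then, are a little off and sometimes report something else, mostly with a low value. They report only what shows in the picture. A call takes as long as a camera call. They do not tell look-alikes from the thing itself.
- search_frame(camera, label): "rect" ([centre column, centre row, width, height] in pixels, round what is visible of it).
- trace(camera, label): "mask" (384x512 bool, what is visible of it) and "rect" ([centre column, centre row, width, height] in pixels, round what is visible of it).
- spot_point(camera, label): "xy" ([column, row] in pixels: a listed point, or the origin of a listed thing).
The state is a dict: "time_s": time; "joints": joint angles; "dq": joint speeds; "tau": joint torques, N m; "eef_pos": TCP position; "ee_rot": TCP orientation; "force": force on the tool from outside, world axes, zero at the start; "wrist_torque": the same for the moment, N m; "grip_width": opening from 0.0 (shut) to 1.0 (fully open); "grip_force": force on a finger pad.
Only numpy, scipy, OpenCV 4.12 (cv2) and the standard library are available. Lean on these libraries where they do the work, as an engineer would, in place of code of your own. Each camera call takes 0.05 s, during which the arm holds its last target. There are 200 camera calls.

## Working session

There is one attempt and no reset: what is moved stays moved. The work goes in short steps, Python scripts to look and compute and a tool call to move; the robot and the scene stay as the last step left them, time stands still between calls to the robot, and variables do not carry over. Pictures are saved under pics/ and viewed, at most 10 in all, crops included, and the job is handed in when it is done.

Besides the shell and the picture viewer there is one more tool, called after "Request:" as name(argument=value, ...), one argument or row to a line, values as JSON. step_arm: Moves the arm, as the interface text tells. Its arguments: {"type":"object","properties":{"commands":{"type":"string"},"newtons":{"type":"number"}},"required":["commands"]}

```bash
mkdir -p pics; cat > h.py <<'E'
from rig import *
import numpy as np, cv2
def ray(cam,px,z,m=None):
    m=m or camera_model(cam)
    d=np.array(m["rotation"])@np.linalg.inv(np.array(m["mtx"]))@np.array([px[0],px[1],1.])
    e=np.array(m["eye"]).ravel(); return e+d*(z-e[2])/d[2]
def save(n,im): cv2.imwrite("pics/"+n,im[:,:,::-1])
E
python3 - <<'E'
from h import *
ims=[]
for c in ["scene","side"]:
    im=capture(c); ims.append(im); m=camera_model(c)
    print(c,np.round(m["eye"]),np.round(m["rotation"],2).tolist(),np.round(m["mtx"],0).tolist())
    for l in ["flat_shaft","round_shaft","rack","slot"]:
        for r in spot_point(c,l)[:3]:
            print(l,round(r["score"],2),np.round(r["xy"]),np.round(ray(c,r["xy"],{"slot":77,"rack":0}.get(l,8))))
    save(c+".png",im)
print(sense())
E
```

```text
scene [1188.  312.  702.] [-0.24, 0.53, 0.73, -0.35] [[486.0, 0.0, 265.0], [0.0, 486.0, 197.0], [0.0, 0.0, 1.0]]Traceback (most recent call last):
  File "<stdin>", line 8, in <module>
  File "h.py", line 5, in ray
    d=np.array(m["rotation"])@np.linalg.inv(np.array(m["mtx"]))@np.array([px[0],px[1],1.])
      ~~~~~~~~~~~~~~~~~~~~~~~^~~~~~~~~~~~~~~~~~~~~~~~~~~~~~~~~~
ValueError: matmul: Input operand 1 has a mismatch in its core dimension 0, with gufunc signature (n?,k),(k,m?)->(n?,m?) (size 3 is different from 4)
```

```bash
cat > h.py <<'E'
from rig import *
import numpy as np, cv2
from scipy.spatial.transform import Rotation as R
def rot(q): return R.from_quat(np.array(q),scalar_first=True)
def ray(cam,px,z,m=None):
    m=m or camera_model(cam)
    d=rot(m["rotation"]).as_matrix()@np.linalg.inv(np.array(m["mtx"]))@np.array([px[0],px[1],1.])
    e=np.array(m["eye"]).ravel(); return e+d*(z-e[2])/d[2]
def save(n,im): cv2.imwrite("pics/"+n,im[:,:,::-1])
E
python3 - <<'E'
from h import *
for c in ["scene","side"]:
    im=capture(c); m=camera_model(c); save(c+".png",im)
    print(c,np.round(m["eye"]),rot(m["rotation"]).as_matrix()[:,2].round(2))
    for l in ["flat_shaft","round_shaft","rack","slot"]:
        for r in spot_point(c,l)[:3]:
            print(l,round(r["score"],2),np.round(r["xy"]),np.round(ray(c,r["xy"],{"slot":77,"rack":0}.get(l,8))))
print(sense())
E
```

```text
scene [1188.  312.  702.] [-0.73 -0.25 -0.64]
flat_shaft 0.76 [368. 301.] [613. 301.   8.]
flat_shaft 0.67 [408. 190.] [270. 335.   8.]
flat_shaft 0.64 [394. 256.] [488. 332.   8.]
round_shaft 0.59 [338. 248.] [500. 223.   8.]
rack 0.74 [363. 258.] [502. 276.   0.]
slot 0.84 [122. 194.] [ 553. -220.   77.]
side [330. 517. 673.] [ 0.16 -0.6  -0.78]
flat_shaft 0.94 [269. 310.] [379. 275.   8.]
flat_shaft 0.84 [333. 357.] [255. 328.   8.]
flat_shaft 0.82 [204. 328.] [484. 334.   8.]
round_shaft 0.57 [214. 266.] [505. 215.   8.]
rack 0.78 [214. 297.] [487. 272.   0.]
slot 0.89 [242. 100.] [ 562. -215.   77.]
slot 0.48 [213. 295.] [471. 297.  77.]
{'time_s': 0.6, 'joints': array([-1.44440716e+00,  3.12939530e-01,  1.49773317e+00, -1.67530805e-05,
        1.33095403e+00, -2.23453578e-01]), 'dq': array([ 0.00044592,  0.00100356, -0.00035249, -0.00026902,  0.00016894,
        0.00157104]), 'tau': array([ 4.13801763e-05, -4.12032545e+01, -2.59836727e+01, -1.28708571e-04,
        6.05814766e-04,  7.90835344e-06]), 'eef_pos': array([ 179.90292885, -493.21986798,  248.26143587]), 'ee_rot': array([-1.74134878e-05,  9.84739879e-01,  1.74032669e-01, -7.30054446e-06]), 'force': array([ 0.37046142,  0.49483153, -0.0424242 ]), 'wrist_torque': array([-0.00977515, -0.05993634,  0.01277   ]), 'grip_force': 0.0, 'grip_width': 1.0000001715691123}
```

View pics/scene.png

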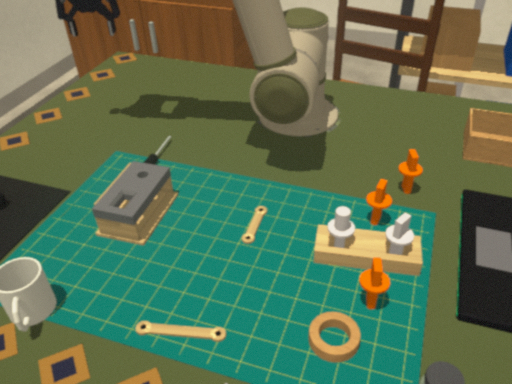

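View pics/side.png

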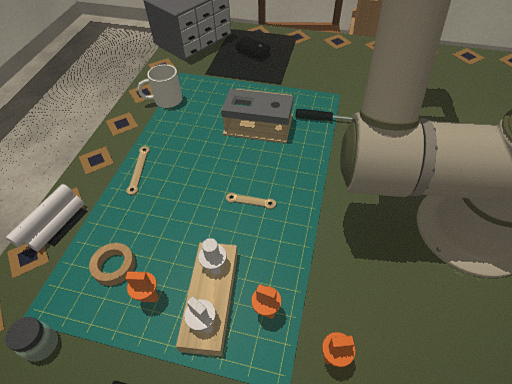

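The flat shaft is at scene (400,235) / side (201,315), around (485,333). The round shaft is at scene (342,228). The slot is the left opening, at scene (122,200), around (557,-217). The orange tabs are look-alikes.

```bash
cat >> h.py <<'E'
def delta(p,yaw=None,s=None):
    """shift in tool cm to world p; turn about tool z to bring tool x to world yaw (mod pi)"""
    s=s or sense(); r=rot(s["ee_rot"]); x=r.as_matrix()[:,0]
    d=r.inv().apply(np.array(p)-s["eef_pos"])/10
    y=np.arctan2(x[1],x[0])
    t=None if yaw is None else -((yaw-y+np.pi/2)%np.pi-np.pi/2)
    return d.round(2), y.round(3), t
E
python3 - <<'E'
from h import *
m=camera_model("wrist"); s=sense(); r=rot(s["ee_rot"])
print("cam off tool",r.inv().apply(np.array(m["eye"])-s["eef_pos"]).round(1),(r.inv()*rot(m["rotation"])).as_matrix().round(2),np.round(m["mtx"]))
print(delta([557,-217,250]),delta([485,333,250]))
E
```

```text
cam off tool [  64.     1.3 -126.7] [[-0.   -0.97 -0.26]
 [ 1.   -0.   -0.  ]
 [ 0.   -0.26  0.97]] [[281.   0. 259.]
 [  0. 281. 193.]
 [  0.   0.   1.]]
(array([ 44.89, -13.02,  -0.17]), np.float64(0.35), None) (array([ 56.98, -67.16,  -0.17]), np.float64(0.35), None)
```

Request:
step_arm(
  commands="1 12 -3.5 0 0 0 0; 1 24 -7 0 0 0 0; 1 36 -10.5 0 0 0 0; 1 45 -13 0 0 0 0; 1 45 -13 0 0 0 0; 1 45 -13 0 0 0 0; 1 45 -13 0 0 0 0; 1 45 -13 0 0 0 0; 1 45 -13 0 0 0 0; 1 45 -13 0 0 0 0; 1 45 -13 0 0 0 0; 1 45 -13 0 0 0 0; 1 45 -13 0 0 0 0; 1 45 -13 0 0 0 0; 1 45 -13 0 0 0 0; 1 45 -13 0 0 0 0",
)

```text
time_s: 1.93
eef_pos: [557.2, -218.0, 248.5]
ee_rot: [0.0, 0.985, 0.173, -0.0]
force: [-0.9, 0.1, 0.1]
grip_width: 0.999
grip_force: 0.0
```

```bash
python3 - <<'E'
from h import *
s=sense(); m=camera_model("wrist"); im=capture("wrist"); save("w1.png",im)
print(s["time_s"],s["eef_pos"].round(1),s["joints"].round(2))
for r in spot_point("wrist","slot")[:3]: print(round(r["score"],2),np.round(r["xy"],1),ray("",r["xy"],77,m).round(1))
print(delta([485,333,250]))
E
```

```text
1.9333 [ 557.2 -218.   248.5] [-0.57  0.48  1.26 -0.    1.4   0.65]
0.61 [256.7 177.6] [ 558.7 -216.3   77. ]
(array([ 11.98, -54.25,  -0.16]), np.float64(0.348), None)
```

View pics/w1.png

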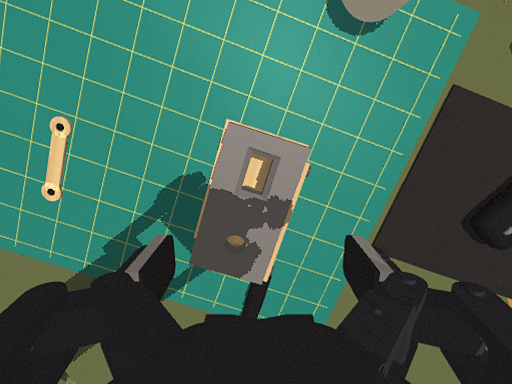

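The slot's bevel centre is at about (258,172) and the round hole is at (236,241). The plate corners are at about (229,121), (310,148), (191,265) and (265,284).

```bash
python3 - <<'E'
from h import *
m=camera_model("wrist")
g=lambda p:ray("",p,77,m)[:2]
a=lambda p,q:np.degrees(np.arctan2(*(g(p)-g(q))[::-1])).round(1)
for p in [(258,172),(236,241),(229,121),(310,148),(191,265),(265,284)]: print(p,g(p).round(1))
print(np.linalg.norm(g((258,172))-g((236,241))),a((258,172),(236,241)),a((229,121),(191,265)),a((310,148),(265,284)))
im=cv2.imread("pics/w1.png")[105:295,180:320]
cv2.imwrite("pics/w1c.png",cv2.resize(im,None,fx=3,fy=3,interpolation=cv2.INTER_CUBIC))
E
```

```text
(258, 172) [ 565.2 -215.4]
(236, 241) [ 480.8 -218.9]
(229, 121) [ 605.1 -169.2]
(310, 148) [ 608.  -258.2]
(191, 265) [ 433.7 -178.9]
(265, 284) [ 439.6 -269.7]
84.49020013618224 2.4 3.2 3.9
```

View pics/w1c.png

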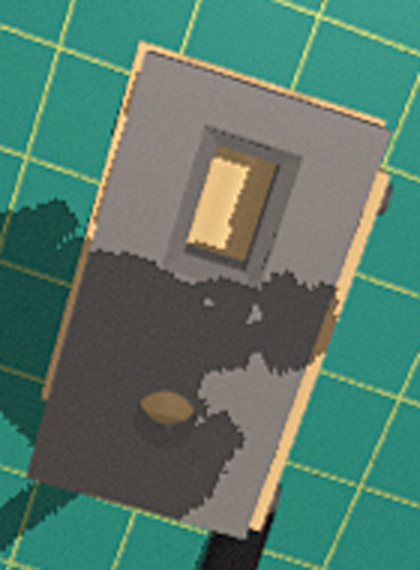

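Request:
step_arm(
  commands="1 1 -10 0 0 0 0; 1 3 -20 0 0 0 0; 1 5 -30 0 0 0 0; 1 8 -42 0 0 0 0; 1 12 -54 0 0 0 0; 1 12 -54 0 0 0 0; 1 12 -54 0 0 0 0; 1 12 -54 0 0 0 0; 1 12 -54 0 0 0 0; 1 12 -54 0 0 0 0; 1 12 -54 0 0 0 0; 1 12 -54 0 0 0 0; 1 12 -54 0 0 0 0; 1 12 -54 0 0 0 0; 1 12 -54 0 0 0 0; 1 12 -54 0 0 0 0; 1 12 -54 0 0 0 0; 1 12 -54 0 0 0 0",
)

```text
time_s: 3.53
eef_pos: [486.3, 330.0, 248.5]
ee_rot: [0.0, 0.985, 0.173, 0.0]
force: [0.4, -1.2, -0.5]
grip_width: 1.003
grip_force: 0.0
```

```bash
python3 - <<'E'
from h import *
s=sense(); m=camera_model("wrist"); im=capture("wrist"); save("w2.png",im)
print(s["time_s"],s["eef_pos"].round(1),s["joints"].round(2))
for l in ["flat_shaft","round_shaft"]:
  for r in spot_point("wrist",l)[:4]: print(l,round(r["score"],2),np.round(r["xy"],1),ray("",r["xy"],8,m).round(1))
E
```

```text
3.5333 [486.3 330.  248.5] [ 0.4   0.45  1.3  -0.    1.39  1.62]
flat_shaft 0.95 [268.1 245.2] [387.5 278.9   8. ]
flat_shaft 0.85 [256.7 168. ] [486.5 331.7   8. ]
flat_shaft 0.7 [209.4 304.1] [266.4 328.7   8. ]
flat_shaft 0.59 [312.5  86.7] [604.8 301.4   8. ]
round_shaft 0.56 [338.  183.1] [504.3 222.3   8. ]
```

View pics/w2.png

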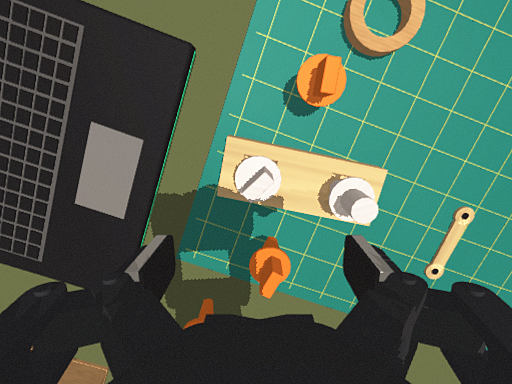

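The white flat shaft has its collar at (258,177) and its tab running diagonally. The round shaft is at (352,199). An orange look-alike at (268,268) is about 110 mm away.

```bash
python3 - <<'E'
import cv2
im=cv2.imread("pics/w2.png")[145:215,220:300]
cv2.imwrite("pics/w2c.png",cv2.resize(im,None,fx=7,fy=7,interpolation=cv2.INTER_CUBIC))
E
```

```text
(no output)
```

View pics/w2c.png

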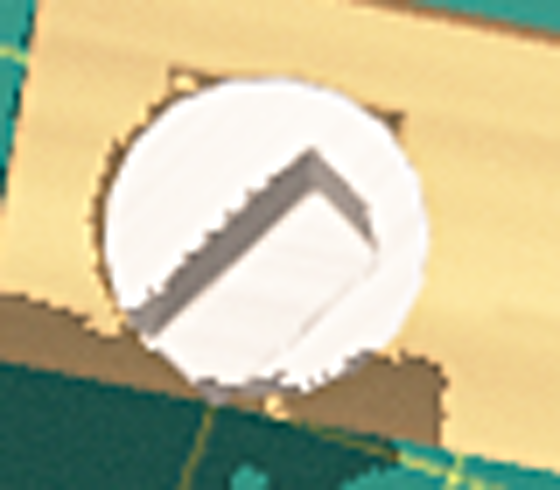

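In the crop the tab top has corners at (318,190), (375,250), (215,398) and (155,340). The collar centre is at (267,237).

```bash
python3 - <<'E'
from h import *
m=camera_model("wrist")
f=lambda p,z:ray("",(220+(p[0]+.5)/7,145+(p[1]+.5)/7),z,m)[:2]
c=np.array([f(p,109) for p in [(318,190),(375,250),(215,398),(155,340)]])
print(c.round(1),c.mean(0),f((267,237),69))
L=[c[0]-c[3],c[1]-c[2],c[0]-c[1]]
for v in L: print(np.linalg.norm(v).round(1),np.degrees(np.arctan2(v[1],v[0])).round(1))
v=L[0]+L[1]; y=np.arctan2(v[1],v[0]); ctr=(c.mean(0)+f((267,237),69))/2
print(delta([*ctr,250],y),np.degrees(y))
E
```

```text
[[502.  328.2]
 [496.7 317.9]
 [469.  331.6]
 [474.2 342.3]] [485.46167771 329.97088302] [485.34506936 329.73624855]
31.2 -26.9
30.9 -26.3
11.6 63.2
(array([-0.1 ,  0.04, -0.15]), np.float64(0.348), np.float64(0.8125563551212351)) -26.599264333690773
```

Request:
step_arm(
  commands="0.7 -0.1 0 1 0 0 0.12; 0.7 -0.1 0 2 0 0 0.24; 0.7 -0.1 0 3 0 0 0.36; 0.7 -0.1 0 4 0 0 0.48; 0.7 -0.1 0 6 0 0 0.6; 0.7 -0.1 0 8 0 0 0.72; 0.7 -0.1 0 9 0 0 0.81; 0.7 -0.1 0 10 0 0 0.81; 0.7 -0.1 0 11.5 0 0 0.81; 0.7 -0.1 0 13 0 0 0.81; 0.7 -0.1 0 14.5 0 0 0.81; 0.7 -0.1 0 15.4 0 0 0.81; 0.7 -0.1 0 15.4 0 0 0.81; 0.7 -0.1 0 15.4 0 0 0.81",
)

```text
time_s: 4.85
eef_pos: [485.1, 331.1, 94.6]
ee_rot: [-0.0, 0.974, -0.228, 0.0]
force: [0.6, -0.6, -1.0]
grip_width: 0.7
grip_force: 0.0
```

Request:
step_arm(
  commands="0 0 0 0 0 0 0; 0 0 0 0 0 0 0; 0 0 0 0 0 0 0; 0 0 0 0 0 0 0; 0 0 0 0 0 0 0; 0 0 0 0 0 0 0; 0 0 0 0 0 0 0; 0 0 0 0 0 0 0; 0 0 0 0 0 0 0; 0 0 0 0 0 0 0",
  newtons=50,
)

```text
time_s: 5.68
eef_pos: [485.2, 331.4, 95.0]
ee_rot: [-0.0, 0.974, -0.228, 0.001]
force: [-0.5, -0.1, 6.1]
grip_width: 0.159
grip_force: 49.7
```

Request:
step_arm(
  commands="0 0 0 -2 0 0 0; 0 0 0 -4 0 0 0; 0 0 0 -6.5 0 0 0; 0 0 0 -9 0 0 0; 0 0 0 -11 0 0 0; 0 0 0 -12 0 0 0; 0 0 0 -12 0 0 0; 0 0 0 -12 0 0 0",
)

```text
time_s: 6.35
eef_pos: [484.5, 331.1, 213.2]
ee_rot: [0.0, 0.974, -0.228, -0.001]
force: [-0.0, 0.4, -3.0]
grip_width: 0.156
grip_force: 49.2
```

```bash
python3 - <<'E'
from h import *
s=sense(); print(s["time_s"],s["eef_pos"],s["grip_width"],s["force"].round(1),s["joints"].round(2),delta([562.5,-216.5,215],np.radians(3.2)))
E
```

```text
6.35 [484.51226942 331.08646266 213.23513129] 0.1560909881323835 [-0.   0.4 -3. ] [0.4  0.48 1.35 0.   1.31 2.43] (array([31.3 , 45.6 , -0.16]), np.float64(-0.46), np.float64(-0.5159686798929943))
```

Request:
step_arm(
  commands="0 2 3 0 0 0 -0.05; 0 4.5 6.5 0 0 0 -0.1; 0 7 10 0 0 0 -0.15; 0 9.5 13.5 0 0 0 -0.2; 0 12 17 0 0 0 -0.25; 0 14.5 21 0 0 0 -0.3; 0 17 25 0 0 0 -0.35; 0 19.5 28.5 0 0 0 -0.4; 0 22 32 0 0 0 -0.45; 0 24.5 35.5 0 0 0 -0.5; 0 27 39 0 0 0 -0.515; 0 29 42.5 0 0 0 -0.515; 0 30.5 44.5 0 0 0 -0.515; 0 31.3 45.6 0 0 0 -0.515; 0 31.3 45.6 0 0 0 -0.515; 0 31.3 45.6 0 0 0 -0.515; 0 31.3 45.6 0 0 0 -0.515; 0 31.3 45.6 0 0 0 -0.515",
)

```text
time_s: 7.85
eef_pos: [562.6, -215.0, 213.7]
ee_rot: [-0.0, 1.0, 0.028, -0.001]
force: [0.4, 1.0, -2.0]
grip_width: 0.151
grip_force: 49.7
```

```bash
python3 - <<'E'
from h import *
s=sense(); m=camera_model("wrist"); im=capture("wrist"); save("w3.png",im)
print(s["time_s"],s["eef_pos"].round(1),s["grip_width"],delta([562.5,-216.5,215],np.radians(3.2)))
for l,z in [("slot",77),("flat_shaft",128)]:
  for r in spot_point("wrist",l)[:3]: print(l,round(r["score"],2),np.round(r["xy"],1),ray("",r["xy"],z,m).round(1))
for l in ("slot","flat_shaft"):
  for r in spot_point("side",l)[:0]: pass
E
```

```text
7.85 [ 562.6 -215.   213.7] 0.1509691897732339 (array([-0.03,  0.14, -0.1 ]), np.float64(0.056), np.float64(0.0004990325823013286))
flat_shaft 0.76 [259.3 202. ] [ 563.3 -216.7  128. ]
```

View pics/w3.png

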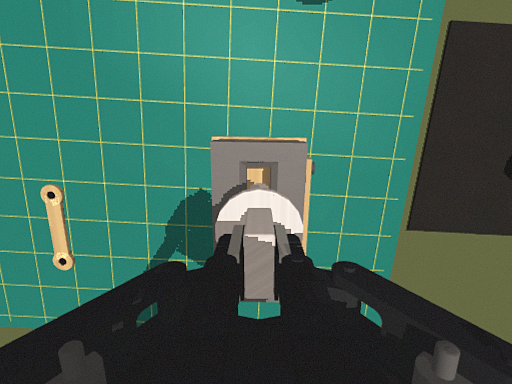

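The shaft is held upright. The plate's far edge is at row about 141, columns 212–306. The bevel's far edge is at row 162, columns 240–278.

```bash
python3 - <<'E'
from h import *
m=camera_model("wrist");g=lambda p:ray("",p,77,m)[:2]
p=(g((212,141.5))+g((306,140.5)))/2; b=(g((240,162))+g((278,162)))/2
e=g((306,140.5))-g((212,141.5)); print(np.degrees(np.arctan2(e[1],e[0]))+90)
u=np.array([np.cos(.055),np.sin(.055)])
print(p,p-42.5*u,b,b-27*u)
E
```

```text
3.739562717062398
[ 606.99064244 -214.93164166] [ 564.55490748 -217.26796335] [ 587.44764539 -216.02991318] [ 560.48847259 -217.51416461]
```

Request:
step_arm(
  commands="0 0 0.15 1.5 0 0 0; 0 0 0.15 3 0 0 0; 0 0 0.15 4 0 0 0; 0 0 0.15 5 0 0 0; 0 0 0.15 5.5 0 0 0; 0 0 0.15 6 0 0 0; 0 0 0.15 6.5 0 0 0; 0 0 0.15 7 0 0 0; 0 0 0.15 7.5 0 0 0; 0 0 0.15 7.5 0 0 0",
)

```text
time_s: 8.93
eef_pos: [562.5, -217.7, 138.3]
ee_rot: [-0.0, 1.0, 0.027, -0.001]
force: [-0.5, -0.2, -2.3]
grip_width: 0.156
grip_force: 49.7
```

Foot is about 26 mm into the slot with no contact. Home is at TCP z of about 109.

Request:
step_arm(
  commands="0 0 0 0.5 0 0 0; 0 0 0 1 0 0 0; 0 0 0 1.5 0 0 0; 0 0 0 2 0 0 0; 0 0 0 2.4 0 0 0; 0 0 0 2.7 0 0 0; 0 0 0 2.9 0 0 0; 0 0 0 2.9 0 0 0; 0 0 0 2.9 0 0 0",
)

```text
time_s: 9.68
eef_pos: [562.9, -217.9, 110.4]
ee_rot: [0.0, 1.0, 0.027, 0.0]
force: [1.4, -0.3, -1.7]
grip_width: 0.157
grip_force: 49.7
```

Request:
step_arm(
  commands="0 0 0 0.1 0 0 0; 0 0 0 0.2 0 0 0; 0 0 0 0.2 0 0 0; 0.6 0 0 0.2 0 0 0; 0.6 0 0 0.2 0 0 0; 0.6 0 0 0.2 0 0 0; 0.6 0 0 0.2 0 0 0; 0.6 0 0 0.2 0 0 0; 0.6 0 0 0.2 0 0 0; 0.6 0 0 -2 0 0 0; 0.6 0 0 -5 0 0 0; 0.6 0 0 -8 0 0 0; 0.6 0 0 -12 0 0 0; 0.6 0 0 -14 0 0 0; 0.6 0 0 -14 0 0 0; 0.6 0 0 -14 0 0 0",
)

```text
time_s: 11.02
eef_pos: [563.0, -217.9, 250.9]
ee_rot: [0.0, 1.0, 0.027, 0.001]
force: [0.3, 0.3, -0.8]
grip_width: 0.6
grip_force: 0.0
```

```bash
python3 - <<'E'
from h import *
a=capture("side"); b=capture("wrist"); print(sense()["time_s"],sense()["eef_pos"])
a=cv2.resize(a[60:360,80:320],(400,500)); b=cv2.resize(b[100:300,180:340],(400,500))
save("end.png",np.hstack([a,b]))
E
```

```text
11.1167 [ 562.41083958 -217.62572731  248.75524485]
```

View pics/end.png

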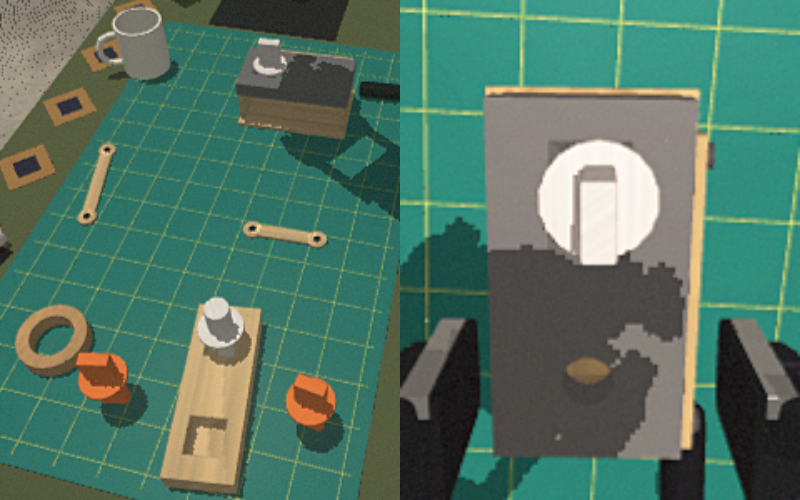

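The flat shaft is seated in the slot with its collar on the plate (right half, about (598,200)). The round shaft still stands in the rack (left half, about (220,325)), and the gripper is clear.

```bash
python3 -c "
from rig import *
print(finish_job())"
```

```text
the job is handed in; nothing more can be done
None
```

The flat shaft stands in the slot with its collar on the plate and the gripper is clear of it; the round shaft is still upright in the rack, and the job was handed in at about 11 s (no verdict was returned).

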